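Gather the bushings into the tote's yellow corner and hold it tilted

TASK

Put the stray brass bushing from the bench into the grey tote while the tote stands on the bench, then lift the tote clear of the bench by its black grip and tilt it, yellow corner lowest, until all four bushings have slid together onto the yellow patch. Move the three bushings that are already inside by tilting alone, without touching them with the gripper, and leave the other things on the bench alone. Finish still holding the tote in the air, motionless and tilted by about 25 to 40 degrees, with the bushings resting in the yellow corner; do not put it down or let go.

Things in the scene. Friction and masses are not known exactly. Their poses are not given: they have to be found in the camera images.
- tote: shallow grey plastic tote, outside 200 (x) by 150 (y) by 35 mm high, walls and floor 4 mm (inside x -96 to 96, y -71 to 71 mm), 0.30 kg empty; origin at the centre of its underside, z up; any heading at the start. A steel post of 18 mm diameter in its middle carries the grip block. Oiled bushings slide on it at friction about 0.2: from some 12 degrees of tilt, along a wall from some 25
- tote_grip (a point): centre of the tote's black grip block, on its z axis 65 mm above the underside; the block is 28 mm in x, 20 mm in y, 40 mm high (45 to 85 mm above the underside); bushings pass below it
- yellow_corner (a point): inside corner of the tote's floor at its yellow corner: x 96, y 71, z 4 mm in the tote's frame, same axes. The yellow patch is the 75 by 75 mm square of floor there (x 21 to 96, y -4 to 71 mm) with the wall faces over it
- bushing_1: brass bushing, a plain ring 26 mm outside diameter, 14 mm bore, 18 mm tall, 40 g, oiled; origin at its centre (9 mm above what it stands on), z along its bore, upright at the start; loose in the tote, away from the yellow patch at the start
- bushing_2: brass bushing, a plain ring 26 mm outside diameter, 14 mm bore, 18 mm tall, 40 g, oiled; origin at its centre (9 mm above what it stands on), z along its bore, upright at the start; loose in the tote, away from the yellow patch at the start
- bushing_3: brass bushing, a plain ring 26 mm outside diameter, 14 mm bore, 18 mm tall, 40 g, oiled; origin at its centre (9 mm above what it stands on), z along its bore, upright at the start; loose in the tote, away from the yellow patch at the start
- stray_bushing: brass bushing, a plain ring 26 mm outside diameter, 14 mm bore, 18 mm tall, 40 g, oiled; origin at its centre (9 mm above what it stands on), z along its bore, upright at the start; stands alone on the bench, to the right of the tote
- tape_measure: yellow tape measure, 66x73x32 mm, bystander; origin under its centre
- pliers: blue-handled pliers lying flat, 52x185x14 mm, bystander; origin under its centre
- screwdriver_2: yellow-handled screwdriver lying flat, 29x175x29 mm, bystander; origin under its centre
- open_carton: open cardboard carton at the right, 263x234x139 mm, fixed; origin under its centre

How it is judged (in metres and radians):
On the way:
1. the stray bushing lies in the tote, let go, while the tote stands on the bench (x of stray_bushing in the frame of tote between -0.096 and 0.096 m and y of stray_bushing in the frame of tote between -0.071 and 0.071 m and z of stray_bushing in the frame of tote below 0.035 m and contact force between the fingers and stray_bushing below 0.1 N and height (world z) of tote below 0.01 m and angle between tote's own z axis and vertical below 0.1 rad), for 0.1 s.
At the end, for the whole second after the job is handed in: Gripper holds the tote still: yellow corner over 50 mm above the bench and lowest (tote x and y axes each 6+ degrees below level), tilt 17 to 52 degrees, touching no bystander; all four bushings at rest, centres over the yellow patch (3 mm allowed), not touched by fingers (contact force between the fingers and tote above 1 N and height (world z) of yellow_corner above 0.05 m and angle between tote's own z axis and vertical between 0.3 and 0.9 rad and angle between tote's own x axis and vertical above 1.68 rad and angle between tote's own y axis and vertical above 1.68 rad and linear speed of each of tote, bushing_1, bushing_2, bushing_3, stray_bushing below 0.03 m/s and angular speed of tote below 0.2 rad/s and contact force between tote and open_carton below 0.3 N and contact force between tote and tape_measure below 0.3 N and contact force between tote and pliers below 0.3 N and contact force between tote and screwdriver_2 below 0.3 N and x of bushing_1 in the frame of tote between 0.018 and 0.1 m and y of bushing_1 in the frame of tote between -0.007 and 0.075 m and z of bushing_1 in the frame of tote between 0 and 0.045 m and contact force between the fingers and bushing_1 below 0.2 N and x of bushing_2 in the frame of tote between 0.018 and 0.1 m and y of bushing_2 in the frame of tote between -0.007 and 0.075 m and z of bushing_2 in the frame of tote between 0 and 0.045 m and contact force between the fingers and bushing_2 below 0.2 N and x of bushing_3 in the frame of tote between 0.018 and 0.1 m and y of bushing_3 in the frame of tote between -0.007 and 0.075 m and z of bushing_3 in the frame of tote between 0 and 0.045 m and contact force between the fingers and bushing_3 below 0.2 N and x of stray_bushing in the frame of tote between 0.018 and 0.1 m and y of stray_bushing in the frame of tote between -0.007 and 0.075 m and z of stray_bushing in the frame of tote between 0 and 0.045 m and contact force between the fingers and stray_bushing below 0.2 N); the arm keeps its last pose, push and grip.
It fails at once if the gripper touches a bushing that was already in the tote (more than 1 N) (contact force between any of the arm, the fingers and bushing_1 above 1 N or contact force between any of the arm, the fingers and bushing_2 above 1 N or contact force between any of the arm, the fingers and bushing_3 above 1 N).
It fails at once if a bystander is moved by more than 25 mm (distance of any of tape_measure, pliers, screwdriver_2 from where it was at the start of the episode above 0.025 m).
It also fails if it takes over 48 s, if anything falls off the work surface, if the arm or the gripper's body presses on something with over 40 N, if the wrist force passes 120 N, or if a joint passes its speed limit or range.

ROBOT

A 6-joint arm with a two-finger parallel gripper is mounted at the origin on a cart in front of the work surface, level with it; the furniture and walls round the work are solid. World frame = base frame: x ahead of the robot, y to its left, z up, the work surface at z = 0. Lengths are in m, angles in degrees, forces in N, time in s.
With the tool pointing down it reaches from about 0.3 to 0.75 m from the base axis. Payload 8.5 kg.
Tool frame: the origin (TCP) lies at the very end of the fingers, on their centre line; the grasp point (between the pads) lies 19 mm behind it; z points along the fingers, y is the line along which they close (so a half turn about z gives the same grasp; the last joint's range is limited). The gripper opens to 85 mm and grips with 20 to 120 N. Pads are 22 mm wide; open, the fingers measure 114 mm over their backs; the gripper's body (76 mm by 85 mm) begins 54 mm behind the grasp point. The pads swing forward as they close: fully open they stand 13 mm farther back than shut.
Start: joints at [56.247, 21.807, 74.336, -0, 83.858, -12.336], TCP at [0.201, 0.512, 0.231] pointing down, gripper open.
Joint ranges: [-178.18, 178.18], [-50.72, 133.34], [12.68, 142.11], [-81.47, 261.47], [9.98, 163.14], [-165.26, 165.26]. Speed limits (degrees/s): [136.94, 136.94, 180, 180, 180, 180].

INTERFACE

Orientations are given as a 3x3 rotation matrix whose columns are the frame's x, y, z axes.
In Python, from rig import env gives the robot as it stands.
- The arm moves only by the tool move_arm, never from a script. Its argument "plan" is a list of rows, each a list of 7 numbers: the turn, a rotation vector about the tool's x, y, z in degrees, then the shift along the tool's x, y, z in cm, then the gripper command: -1 is shut, 1 is fully open, values between are in proportion. In form: [[ax, ay, az, tx, ty, tz, jaw], ...]. A call has 1 to 5 rows; each row is the pose to reach, as a shift and turn from the pose commanded when the call began, along the tool's axes at that moment; what a row does not reach only later rows make up. A row lasts 1/10 s, in which the tool goes at most 50 mm and 8.59 degrees, less where a joint would pass 70% of its speed; a pose out of reach is approached as far as the arm can. A call with a gripper value outside its range is refused whole. The fingers move at their own pace and stop on an object; "squeeze" is the grip in N (left out, the last holds). Time passes only in rows, so rows that repeat a pose let the fingers close. It gives the time, the measured TCP pose, the force, the opening and the grip force at its end, in the units of the state.
- env.observe(): the state, without advancing time (a new reading comes with each control period).
- env.get_image(name): name is "scene" or "top"; returns a dict with "color" (400x640x3 uint8, red, green, blue), "fov_y" (degrees; the focal length in pixels is half the picture's height over the tangent of half this angle, whatever the lens; pixels are square), "cx", "cy" (the principal point, pixels), "distortion" ([k1, k2, p1, p2, k3] as OpenCV has them; the pictures are not rectified), "R" (3x3) and "t" (3): a world point X has camera coordinates R X + t. Camera axes: x right, y down, z forward; pixel columns grow to the right and rows downward; lengths in m; the calibration is good to about 2 mm. A picture is of the moment at which its call begins. There is no depth.
- env.close_job(): hands the job in; it is judged then, once.
Trained networks look in a picture, given as the dict that the camera call returned (one of the last four; its "shot" number tells which), for a name from the list of things; names that differ only in an ending like _2 or _b are one class to them, and where a whole thing is asked for, a point or a joint stands for the part that bears it (a point fixed in the world has none). Each returns a list of dicts, best first, with "conf" (0 to 1); they miss things now and then, are a little off and sometimes report something else, mostly with a low value. They report only what shows in the picture. A call takes as long as a camera call.
- env.outline_of(target, picture): "mask" (400x640 bool, what is visible of it) and "bbox" ([centre column, centre row, width, height] in pixels, round what is visible of it).
- env.tip_of(target, picture): "pixel" ([column, row] in pixels: a listed point, or the origin of a listed thing).
The state is a dict: "time_s": time; "q": joint angles; "qvel": joint speeds; "joint_efforts": joint torques, N m; "position": TCP position; "tool_rot": TCP orientation; "ft_force": force on the tool from outside, world axes, zero at the start; "wrist_torque": the same for the moment, N m; "grip_width": finger opening in m; "gripper_force": force on a finger pad.
Only numpy, scipy, OpenCV 4.12 (cv2) and the standard library are available. Lean on these libraries where they do the work, as an engineer would, in place of code of your own. Each camera call takes 0.05 s, during which the arm holds its last target. There are 200 camera calls.

## Working session

There is one attempt and no reset: what is moved stays moved. The work goes in short steps, Python scripts to look and compute and a tool call to move; the robot and the scene stay as the last step left them, time stands still between calls to the robot, and variables do not carry over. Pictures are saved under pics/ and viewed, at most 10 in all, crops included, and the job is handed in when it is done.

Besides the shell and the picture viewer there is one more tool, called after "Request:" as a command line: name --pt "numbers of a row" for each row, then --argument value for the rest. move_arm: Moves the arm, as the interface text tells. Its arguments: {"type":"object","properties":{"plan":{"type":"array"},"squeeze":{"type":"number"}},"required":["plan"]}

```bash
mkdir -p pics; ls
cat > h.py <<'E'
import numpy as np, cv2
from rig import env
def cam(p):
    f=p["color"].shape[0]/2/np.tan(np.radians(p["fov_y"])/2)
    return np.array([[f,0,p["cx"]],[0,f,p["cy"]],[0,0,1]]),np.array(p["distortion"],float),np.array(p["R"],float),np.array(p["t"],float)
def ray(p,px,z):
    K,d,R,t=cam(p); u=cv2.undistortPoints(np.array([[px]],float),K,d)[0,0]
    c=-R.T@t; v=R.T@np.array([u[0],u[1],1]); return c+v*(z-c[2])/v[2]
def proj(p,X):
    K,d,R,t=cam(p); return cv2.projectPoints(np.array(X,float).reshape(-1,3),cv2.Rodrigues(R)[0],t,K,d)[0][:,0]
E
cat > a.py <<'E'
from h import *
np.set_printoptions(precision=4,suppress=True)
ps={n:env.get_image(n) for n in("top","scene")}
Z=dict(tote_grip=.065,yellow_corner=.004,stray_bushing=.009,tote=0,tape_measure=0,pliers=0,screwdriver_2=0,open_carton=0)
for n,p in ps.items():
    cv2.imwrite(f"pics/{n}0.png",p["color"][:,:,::-1])
    for k,z in Z.items():
        print(n,k,[(round(o["conf"],2),np.round(o["pixel"]),ray(p,o["pixel"],z)[:2]) for o in env.tip_of(k,p)][:5])
E
python3 a.py
```

```text
pics
top tote_grip [(0.61, array([260., 227.]), array([0.508 , 0.0528]))]
top yellow_corner [(0.73, array([238., 203.]), array([0.5912, 0.133 ]))]
top stray_bushing [(0.58, array([331., 160.]), array([ 0.7412, -0.1652])), (0.53, array([250., 252.]), array([0.4332, 0.0857])), (0.44, array([355., 222.]), array([ 0.5388, -0.2461]))]
top tote [(0.98, array([257., 232.]), array([0.5002, 0.0685])), (0.67, array([454., 233.]), array([ 0.5141, -0.5702])), (0.26, array([276., 251.]), array([0.441 , 0.0056])), (0.2, array([328., 163.]), array([ 0.7343, -0.1546]))]
top tape_measure [(0.88, array([378., 180.]), array([ 0.6813, -0.3226]))]
top pliers [(0.82, array([330., 158.]), array([ 0.7504, -0.1609]))]
top screwdriver_2 [(0.55, array([164., 179.]), array([0.6645, 0.3796])), (0.54, array([251., 251.]), array([0.4382, 0.0849]))]
top open_carton [(0.95, array([449., 234.]), array([ 0.5097, -0.5553]))]
scene tote_grip []
scene yellow_corner [(0.26, array([330., 172.]), array([ 0.6818, -0.3152]))]
scene stray_bushing [(0.52, array([348., 195.]), array([ 0.5434, -0.24  ]))]
scene tote [(0.56, array([306., 247.]), array([0.4912, 0.0574]))]
scene tape_measure [(0.78, array([330., 175.]), array([ 0.6729, -0.3002]))]
scene pliers [(0.88, array([294., 184.]), array([ 0.7392, -0.1668]))]
scene screwdriver_2 [(0.51, array([193., 282.]), array([0.6536, 0.386 ]))]
scene open_carton [(0.67, array([405., 164.]), array([ 0.4965, -0.5545]))]
```

Run:
```python
import cv2
a=cv2.imread("pics/top0.png")[130:290,140:410]
b=cv2.imread("pics/scene0.png")[140:320,170:440]
cv2.imwrite("pics/topc.png",cv2.resize(a,None,fx=2.9,fy=2.9,interpolation=2))
cv2.imwrite("pics/scc.png",cv2.resize(b,None,fx=2.9,fy=2.9,interpolation=2))
```

```text
(no output)
```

View pics/topc.png

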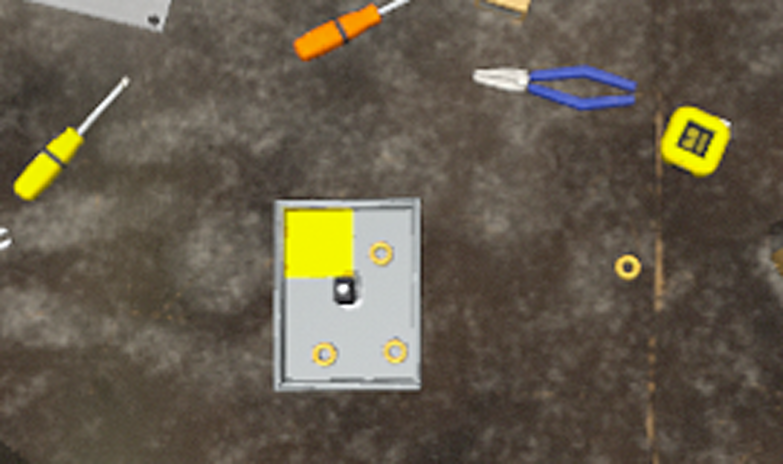

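View pics/scc.png

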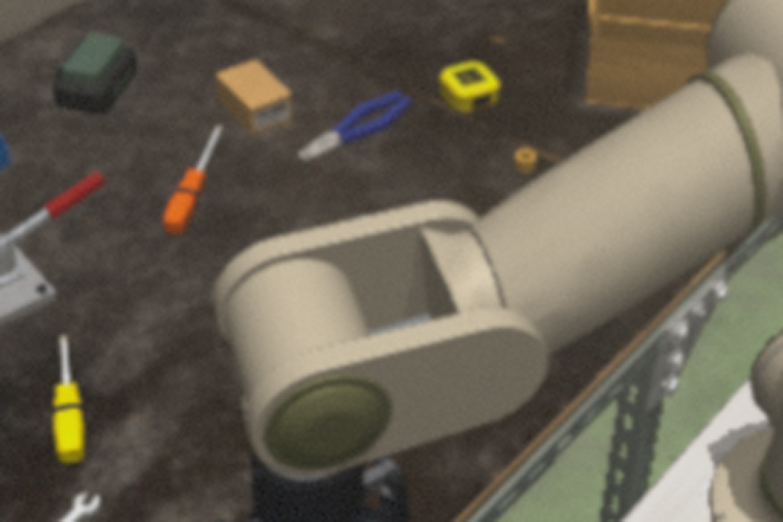

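The top view shows the tote upright in the image, with its yellow patch at top left (full px ~250,214) and its grip at 259,230. The inside bushings are at about 271,217, 252,252 and 276,251, and the stray is at 356,222. The scene view shows the stray at about 351,195, with the arm hiding the tote.

```bash
cat > b.py <<'E'
from h import *
np.set_printoptions(precision=4,suppress=True)
p=env.get_image("top")
hsv=cv2.cvtColor(p["color"],cv2.COLOR_RGB2HSV)
f=lambda c:(140+c[0]/2.9,130+c[1]/2.9)
print("rim",[ray(p,f(c),.035)[:2] for c in((276,199),(420,199),(420,389),(276,389))])
for n,c in dict(b1=(381,253),b2=(324,354),b3=(395,350),st=(628,267)).items():
    x,y=map(int,f(c)); m=cv2.inRange(hsv,(12,110,90),(32,255,255))[y-8:y+9,x-8:x+9]
    i=np.argwhere(m>0); 
    mx=(i[:,::-1].min(0)+i[:,::-1].max(0))/2+[x-8,y-8]
    mn=i[:,::-1].mean(0)+[x-8,y-8]
    print(n,len(i),mx,mn,ray(p,mn,.018 if n=="st" else .022)[:2])
q=cv2.inRange(hsv,(27,220,150),(33,255,255)); q[:,:230]=0;q[:,270:]=0
r=cv2.minAreaRect(np.argwhere(q>0)[:,::-1].astype(np.float32)); b=cv2.boxPoints(r)
print("yel",r,[ray(p,c,.004)[:2] for c in b])
m=env.outline_of("stray_bushing",p); print([(o["conf"],o["bbox"]) for o in m])
m=env.outline_of("tote_grip",p); print([(o["conf"],o["bbox"]) for o in m])
o=env.observe(); print(o["tool_rot"],o["position"],o["time_s"])
E
python3 b.py
```

```text
rim [array([0.5998, 0.1392]), array([ 0.6048, -0.0188]), array([ 0.3975, -0.0265]), array([0.3928, 0.1283])]
b1 32 [271.  216.5] [271.0625 216.9062] [0.5464 0.0234]
b2 35 [251.5 251.5] [251.2571 251.7714] [0.4336 0.0813]
b3 29 [276.  250.5] [276.     250.7931] [0.439  0.0034]
st 59 [356. 222.] [356.0678 221.8644] [ 0.5392 -0.249 ]
yel ((249.0, 213.0), (22.0, 22.0), 90.0) [array([0.5941, 0.1338]), array([0.5963, 0.0625]), array([0.5246, 0.0593]), array([0.5224, 0.1301])]
[]
[(0.93, [261.9, 230.2, 48.2, 68.6])]
[[-0.931   0.3651  0.    ]
 [ 0.3651  0.931  -0.    ]
 [-0.     -0.     -1.    ]] [0.2008 0.512  0.2313] 1.05
```

Request:
move_arm --pt "0 0 0 -14.8 -14.6 3 1" --pt "0 0 0 -14.8 -14.6 3 1" --pt "0 0 0 -14.8 -14.6 3 1" --pt "0 0 0 -14.8 -14.6 3 1" --pt "0 0 0 -14.8 -14.6 3 1"

```text
time_s: 1.55
position: [0.2862, 0.3187, 0.2009]
tool_rot: [[-0.929, 0.369, -0.001], [0.369, 0.929, -0.001], [0.0, -0.002, -1.0]]
ft_force: [-0.5, -0.2, 0.8]
grip_width: 0.0856
gripper_force: 0.0
```

Request:
move_arm --pt "0 0 0 -14.8 -14.6 3 1" --pt "0 0 0 -14.8 -14.6 3 1" --pt "0 0 0 -14.8 -14.6 3 1" --pt "0 0 0 -14.8 -14.6 3 1" --pt "0 0 0 -14.8 -14.6 3 1"

```text
time_s: 2.05
position: [0.3715, 0.1289, 0.171]
tool_rot: [[-0.929, 0.37, 0.0], [0.37, 0.929, -0.001], [-0.0, -0.0, -1.0]]
ft_force: [-0.6, 1.3, 0.3]
grip_width: 0.0854
gripper_force: 0.0
```

Request:
move_arm --pt "0 0 0 -14.8 -14.6 3 1" --pt "0 0 0 -14.8 -14.6 3 1" --pt "0 0 0 -14.8 -14.6 3 1" --pt "0 0 0 -14.8 -14.6 3 1" --pt "0 0 0 -14.8 -14.6 3 1"

```text
time_s: 2.55
position: [0.4562, -0.0611, 0.1408]
tool_rot: [[-0.93, 0.368, 0.001], [0.368, 0.93, -0.001], [-0.001, -0.0, -1.0]]
ft_force: [0.5, 1.8, 0.8]
grip_width: 0.0853
gripper_force: 0.0
```

Request:
move_arm --pt "0 0 -24.2 -14.8 -14.6 3 1" --pt "0 0 -24.2 -14.8 -14.6 3 1" --pt "0 0 -24.2 -14.8 -14.6 3 1" --pt "0 0 -24.2 -14.8 -14.6 3 1" --pt "0 0 -24.2 -14.8 -14.6 3 1"

```text
time_s: 3.05
position: [0.5403, -0.2507, 0.1103]
tool_rot: [[-0.999, -0.047, 0.0], [-0.047, 0.999, -0.0], [-0.0, -0.001, -1.0]]
ft_force: [0.5, 1.1, -0.2]
grip_width: 0.0851
gripper_force: 0.0
```

```bash
cat > c.py <<'E'
from h import *
np.set_printoptions(precision=4,suppress=True)
for n in("top","scene"):
    p=env.get_image(n); cv2.imwrite(f"pics/{n}1.png",p["color"][:,:,::-1])
    for k,z in dict(tote_grip=.065,yellow_corner=.004,stray_bushing=.009,bushing_1=.013).items():
        print(n,k,[(round(o["conf"],2),np.round(o["pixel"]),ray(p,o["pixel"],z)[:2]) for o in env.tip_of(k,p)][:5])
    I=p["color"]; c=proj(p,[.54,-.25,.03])[0].astype(int); g=proj(p,[.5,.056,.03])[0].astype(int)
    a=[cv2.resize(I[y-45:y+45,x-60:x+60],(480,360)) for x,y in(c,g)]
    print(c,g)
    cv2.imwrite(f"pics/{n}1c.png",cv2.resize(np.hstack(a),(800,300))[:,:,::-1])
a=cv2.imread("pics/top1c.png");b=cv2.imread("pics/scene1c.png");cv2.imwrite("pics/b1.png",np.vstack([a,b]))
E
python3 c.py
```

```text
top tote_grip [(0.61, array([259., 227.]), array([0.5072, 0.0577]))]
top yellow_corner [(0.94, array([237., 201.]), array([0.5959, 0.1382]))]
top stray_bushing []
top bushing_1 [(0.45, array([272., 216.]), array([0.55  , 0.0202]))]
[356 221] [260 230]
scene tote_grip [(0.58, array([304., 232.]), array([0.4993, 0.0638]))]
scene yellow_corner [(0.6, array([267., 246.]), array([0.5887, 0.1394]))]
scene stray_bushing [(0.48, array([349., 196.]), array([ 0.5365, -0.2353]))]
scene bushing_1 [(0.59, array([328., 242.]), array([0.4448, 0.0057])), (0.58, array([301., 228.]), array([0.5546, 0.0119]))]
[350 189] [304 239]
```

View pics/b1.png

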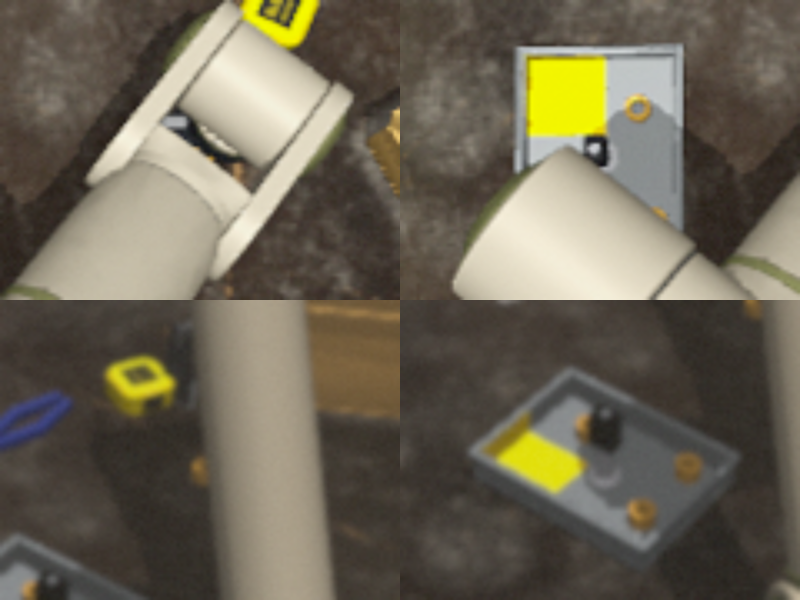

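Request:
move_arm --pt "0 0 0 0 0.1 4 1" --pt "0 0 0 0 0.1 8 1" --pt "0 0 0 0 0.1 10.6 1" --pt "0 0 0 0 0.1 10.6 1" --pt "0 0 0 0 0.1 10.6 -1" --squeeze 30

```text
time_s: 4.05
position: [0.539, -0.2469, 0.0061]
tool_rot: [[-0.999, -0.049, 0.0], [-0.049, 0.999, -0.0], [-0.0, -0.0, -1.0]]
ft_force: [0.2, -0.3, 1.0]
grip_width: 0.0732
gripper_force: 0.0
```

Request:
move_arm --pt "0 0 0 0 0 0 -1" --pt "0 0 0 0 0 0 -1" --pt "0 0 0 0 0 0 -1" --pt "0 0 0 0 0 0 -1" --pt "0 0 0 0 0 0 -1"

```text
time_s: 4.55
position: [0.539, -0.2471, 0.0065]
tool_rot: [[-0.999, -0.049, 0.001], [-0.049, 0.999, -0.001], [-0.001, -0.001, -1.0]]
ft_force: [-0.4, 1.7, 6.6]
grip_width: 0.0242
gripper_force: 29.1
```

Request:
move_arm --pt "0 0 0 0 0 -4 -1" --pt "0 0 0 0 0 -8 -1" --pt "0 0 0 -0.6 4.3 -9 -1" --pt "0 0 0 -1.2 8.6 -9 -1" --pt "0 0 0 -1.8 12.9 -9 -1"

```text
time_s: 5.05
position: [0.5504, -0.1159, 0.0962]
tool_rot: [[-0.999, -0.048, 0.001], [-0.048, 0.999, -0.001], [-0.001, -0.001, -1.0]]
ft_force: [-0.5, -0.1, 0.0]
grip_width: 0.0243
gripper_force: 29.7
```

Request:
move_arm --pt "0 0 0 -0.6 4.3 0 -1" --pt "0 0 0 -1.2 8.6 0 -1" --pt "0 0 0 -1.8 12.9 0 -1" --pt "0 0 0 -2.3 17.2 0 -1" --pt "0 0 0 -2.8 21.4 0 -1"

```text
time_s: 5.55
position: [0.5678, 0.0998, 0.0958]
tool_rot: [[-0.999, -0.049, 0.001], [-0.049, 0.999, 0.0], [-0.001, -0.0, -1.0]]
ft_force: [0.8, -1.2, 0.4]
grip_width: 0.0247
gripper_force: 29.7
```

```bash
cat > d.py <<'E'
from h import *
import sys
np.set_printoptions(precision=4,suppress=True)
tag=sys.argv[1]; o=env.observe(); P=o["position"]; print(P,o["ft_force"],o["grip_width"],o["gripper_force"],o["time_s"])
L=[]
for n in("top","scene"):
    p=env.get_image(n); I=p["color"]; x,y=proj(p,P)[0].astype(int); x=np.clip(x,90,550);y=np.clip(y,68,332)
    L.append(cv2.resize(I[y-67:y+67,x-90:x+90],(400,300),interpolation=2)); print(n,x,y)
    for k,z in dict(tote_grip=.065,yellow_corner=.004).items():
        print(n,k,[(round(o["conf"],2),np.round(o["pixel"]),ray(p,o["pixel"],z)[:2]) for o in env.tip_of(k,p)][:5])
cv2.imwrite(f"pics/{tag}.png",cv2.resize(np.hstack(L),(800,300))[:,:,::-1])
E
python3 d.py place
```

```text
[0.5678 0.0998 0.0958] [ 0.8051 -1.171   0.3606] 0.024663315643962198 29.6791273355484 5.55
top 244 206
top tote_grip [(0.84, array([258., 228.]), array([0.5035, 0.0579]))]
top yellow_corner [(0.91, array([237., 203.]), array([0.5921, 0.1363]))]
scene 279 221
scene tote_grip [(0.6, array([305., 232.]), array([0.4985, 0.0588]))]
scene yellow_corner [(0.85, array([266., 246.]), array([0.5912, 0.1386]))]
```

View pics/place.png

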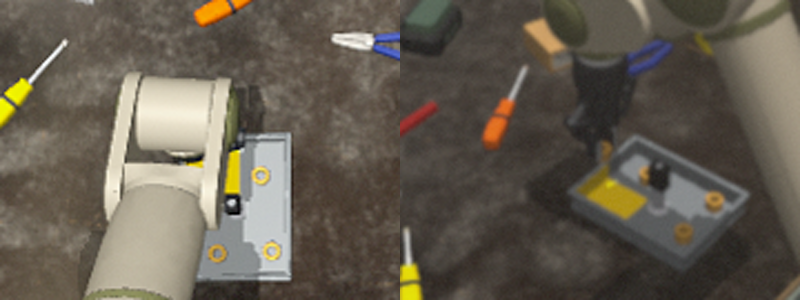

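The held bushing shows at scene ~279,221 above the yellow patch, and the tote has not moved. Lowering and releasing it.

Request:
move_arm --pt "0 0 0 0 -0.4 3 -1" --pt "0 0 0 0 -0.4 6 -1" --pt "0 0 0 0 -0.4 7.6 -1" --pt "0 0 0 0 -0.4 8.3 -1" --pt "0 0 0 0 -0.4 8.3 -1"

```text
time_s: 6.35
position: [0.5681, 0.093, 0.012]
tool_rot: [[-0.999, -0.047, -0.001], [-0.047, 0.999, -0.0], [0.001, 0.0, -1.0]]
ft_force: [-0.5, 0.3, 0.0]
grip_width: 0.0245
gripper_force: 30.2
```

Request:
move_arm --pt "0 0 0 0 0 0 -0.1" --pt "0 0 0 0 0 0 -0.1" --pt "0 0 0 0 0 0 -0.1" --pt "0 0 0 0 0 -2 -0.1" --pt "0 0 0 0 0 -6 -0.1"

```text
time_s: 6.85
position: [0.5668, 0.094, 0.0712]
tool_rot: [[-0.999, -0.049, -0.005], [-0.049, 0.999, 0.0], [0.005, 0.0, -1.0]]
ft_force: [0.8, 0.5, 0.1]
grip_width: 0.039
gripper_force: 0.0
```

Request:
move_arm --pt "0 0 0 0 0 -5 1" --pt "0 0 0 2 -1 -5 1" --pt "0 0 0 5 -2 -5 1" --pt "0 0 0 6.9 -3.1 -5 1" --pt "0 0 0 6.9 -3.1 -5 1"

```text
time_s: 7.35
position: [0.499, 0.059, 0.123]
tool_rot: [[-0.999, -0.048, -0.0], [-0.048, 0.999, -0.0], [0.0, -0.0, -1.0]]
ft_force: [0.3, -0.1, -0.7]
grip_width: 0.0851
gripper_force: 0.0
```

```bash
python3 d.py grip
```

```text
[0.499 0.059 0.123] [ 0.2541 -0.0703 -0.7047] 0.08508771278951062 0.0 7.35
top 256 227
top tote_grip [(0.82, array([259., 228.]), array([0.5039, 0.056 ]))]
top yellow_corner []
scene 304 217
scene tote_grip [(0.72, array([304., 233.]), array([0.4967, 0.0634]))]
scene yellow_corner [(0.71, array([267., 242.]), array([0.5984, 0.1254]))]
```

View pics/grip.png

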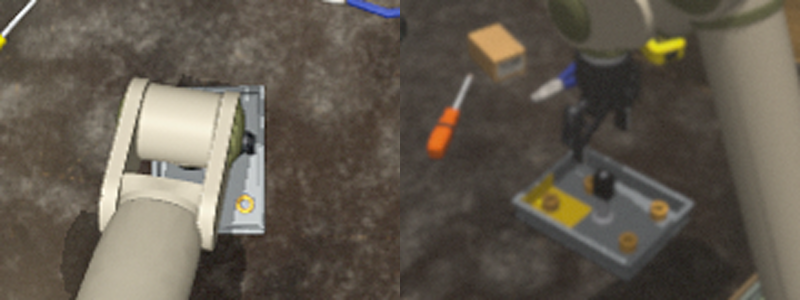

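The stray stands on the yellow patch (crop ~550,202), and the grip block (605,182) is below the open fingers. Descending to grip it.

Request:
move_arm --pt "0 0 0 0 0 3 1" --pt "0 0 0 0 0 6 1" --pt "0 0 0 0 0 7.2 1" --pt "0 0 0 0 0 7.2 1" --pt "0 0 0 0 0 7.2 -1" --squeeze 100

```text
time_s: 8.15
position: [0.5012, 0.0598, 0.0506]
tool_rot: [[-0.999, -0.049, 0.0], [-0.049, 0.999, -0.0], [-0.0, -0.0, -1.0]]
ft_force: [-0.1, -0.1, 1.0]
grip_width: 0.073
gripper_force: 0.0
```

Request:
move_arm --pt "0 0 0 0 0 0 -1" --pt "0 0 0 0 0 0 -1" --pt "0 0 0 0 0 0 -1" --pt "0 0 0 0 0 0 -1" --pt "0 0 0 0 0 0 -1"

```text
time_s: 8.65
position: [0.501, 0.0597, 0.051]
tool_rot: [[-0.999, -0.048, 0.001], [-0.048, 0.999, -0.0], [-0.001, -0.0, -1.0]]
ft_force: [-0.9, -0.7, 5.9]
grip_width: 0.0187
gripper_force: 98.8
```

Request:
move_arm --pt "0 0 0 0 0 0 -1" --pt "0 0 0 0 0 -1 -1" --pt "0 0 0 0 0 -3 -1" --pt "0 0 0 0 0 -5 -1" --pt "0 0 0 0 0 -6 -1"

```text
time_s: 9.15
position: [0.5009, 0.0597, 0.1118]
tool_rot: [[-0.999, -0.049, 0.001], [-0.049, 0.999, -0.0], [-0.001, -0.0, -1.0]]
ft_force: [0.7, 0.5, -5.1]
grip_width: 0.019
gripper_force: 98.2
```

Request:
move_arm --pt "0 0 0 0.5 0 -2 -1" --pt "0 0 0 1.5 0 -5 -1" --pt "0 0 0 2.5 0 -8 -1" --pt "0 0 0 3.5 0 -10 -1" --pt "0 0 0 4 0 -11 -1"

```text
time_s: 9.65
position: [0.4602, 0.0578, 0.2217]
tool_rot: [[-0.999, -0.049, 0.001], [-0.049, 0.999, -0.0], [-0.001, -0.0, -1.0]]
ft_force: [0.6, -0.4, -4.9]
grip_width: 0.0186
gripper_force: 98.2
```

Request:
move_arm --pt "0 0 0 0.5 0 -1 -1" --pt "0 0 0 1.5 0 -3 -1" --pt "0 0 0 2.5 0 -5 -1" --pt "0 0 0 3.5 0 -7 -1" --pt "0 0 0 4 0 -8 -1"

```text
time_s: 10.15
position: [0.4204, 0.0558, 0.3011]
tool_rot: [[-0.999, -0.049, 0.0], [-0.049, 0.999, -0.0], [-0.0, -0.0, -1.0]]
ft_force: [0.1, -0.3, -6.1]
grip_width: 0.0193
gripper_force: 98.2
```

Request:
move_arm --pt "3.5 2 0 0 0 0 -1" --pt "8.7 5 0 0 0 0 -1" --pt "13 7.5 0 0 0 0 -1" --pt "17.3 10 0 0 0 0 -1" --pt "20.8 12 0 0 0 0 -1"

```text
time_s: 10.65
position: [0.4211, 0.0562, 0.2993]
tool_rot: [[-0.978, -0.084, -0.188], [-0.01, 0.931, -0.364], [0.206, -0.354, -0.912]]
ft_force: [0.1, -0.2, -4.9]
grip_width: 0.0189
gripper_force: 98.4
```

Request:
move_arm --pt "2.6 1.5 0 0 0 0 -1" --pt "5.2 3 0 0 0 0 -1" --pt "7.8 4.5 0 0 0 0 -1" --pt "9.5 5.5 0 0 0 0 -1" --pt "9.5 5.5 0 0 0 0 -1"

```text
time_s: 11.15
position: [0.4211, 0.0562, 0.2991]
tool_rot: [[-0.957, -0.122, -0.264], [0.031, 0.86, -0.51], [0.289, -0.496, -0.819]]
ft_force: [0.2, 0.4, -6.0]
grip_width: 0.0188
gripper_force: 99.0
```

```bash
python3 d.py tilt
```

```text
[0.4211 0.0562 0.2991] [ 0.1965  0.4086 -5.9627] 0.018787498075886828 98.9741599559784 11.15
top 249 250
top tote_grip [(0.65, array([243., 255.]), array([0.4213, 0.1017])), (0.63, array([249., 248.]), array([0.443 , 0.0837]))]
top yellow_corner [(0.62, array([241., 232.]), array([0.496 , 0.1178])), (0.31, array([245., 227.]), array([0.5147, 0.1072]))]
scene 328 181
scene tote_grip [(0.92, array([325., 179.]), array([ 0.6197, -0.1976]))]
scene yellow_corner []
```

View pics/tilt.png

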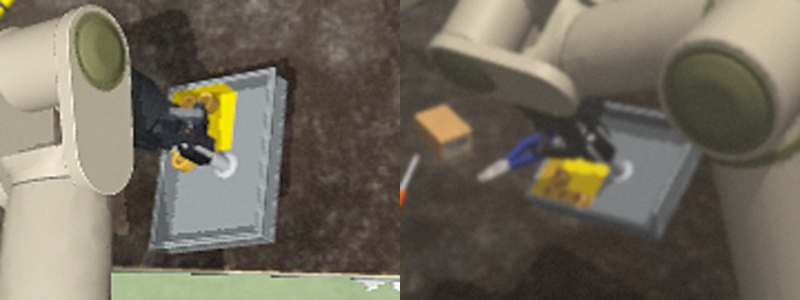

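Tilted 35°: in the top half three bushings sit in the yellow corner (~205,100), with one lagging along the y wall (~182,160). I'll shift tilt towards x to bring it along.

Request:
move_arm --pt "-1 2.5 0 0 0 0 -1" --pt "-2 5 0 0 0 0 -1" --pt "-3 7.5 0 0 0 0 -1" --pt "-4 10 0 0 0 0 -1" --pt "-4 10 0 0 0 0 -1"

```text
time_s: 11.95
position: [0.4214, 0.0553, 0.3]
tool_rot: [[-0.896, -0.095, -0.433], [0.116, 0.893, -0.435], [0.428, -0.44, -0.79]]
ft_force: [-0.1, -0.0, -4.6]
grip_width: 0.0185
gripper_force: 99.0
```

Request:
move_arm --pt "0 0 0 0 0 0 -1" --pt "0 0 0 0 0 0 -1" --pt "0 0 0 0 0 0 -1" --pt "0 0 0 0 0 0 -1" --pt "0 0 0 0 0 0 -1"

```text
time_s: 12.45
position: [0.4207, 0.0559, 0.3004]
tool_rot: [[-0.897, -0.096, -0.432], [0.114, 0.893, -0.436], [0.427, -0.44, -0.79]]
ft_force: [-0.0, -0.7, -5.8]
grip_width: 0.0189
gripper_force: 99.0
```

```bash
cat > e.py <<'E'
from h import *
import sys
np.set_printoptions(precision=1,suppress=True)
o=env.observe(); P=np.array(o["position"]); T=np.array(o["tool_rot"])
R=np.c_[-T[:,0],T[:,1],-T[:,2]]; C=P-R@[0,0,.0515]
print(P*1e3,np.degrees(np.arccos(R[2])),"yc z",(C+R@[.096,.071,.004])[2]*1e3)
L=[]
for n in("top","scene"):
    p=env.get_image(n); I=p["color"]
    # rectify the tote floor plane (z=13 mm) to a map: 4 px/mm, x up, y left
    s=3; g=np.array([[x,y,.013] for x,y in((.105,.08),(.105,-.08),(-.105,-.08),(-.105,.08))])
    px=proj(p,C+g@R.T).astype(np.float32)
    H=cv2.getPerspectiveTransform(px,np.float32([[0,0],[400,0],[400,525],[0,525]]))
    W=cv2.warpPerspective(I,H,(400,525),flags=2)
    f=lambda x,y:(int((.08-y)*2500),int((.105-x)*2500))
    cv2.rectangle(W,f(.096,.071),f(.018,-.007),(255,0,0),1); L.append(W)
cv2.imwrite(f"pics/{sys.argv[1]}.png",np.hstack(L)[:,:,::-1])
E
python3 e.py w1
```

```text
[420.7  55.9 300.4] [115.3 116.1  37.8] yc z 190.64244102293165
```

View pics/w1.png

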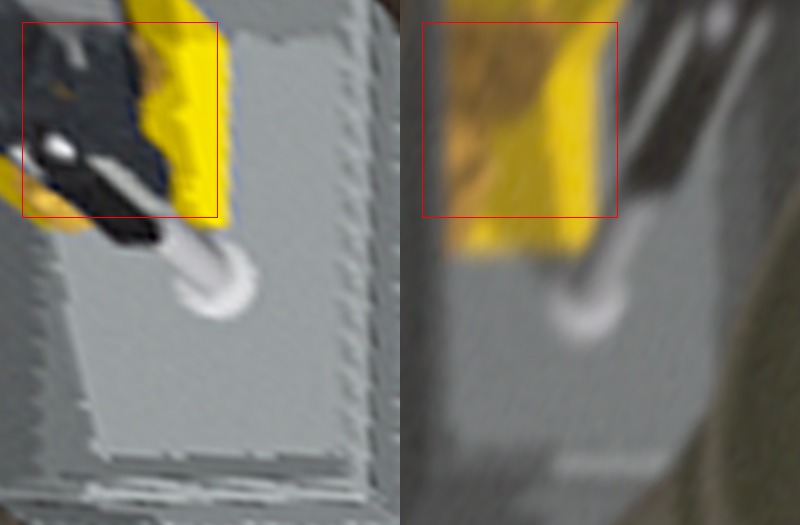

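```bash
cat > f.py <<'E'
from h import *
import sys
o=env.observe(); P=np.array(o["position"]); T=np.array(o["tool_rot"])
R=np.c_[-T[:,0],T[:,1],-T[:,2]]; C=P-R@[0,0,.0515]
L=[];c=[eval(a) for a in sys.argv[2:]]
for n in("top","scene"):
    p=env.get_image(n); I=p["color"]; x,y=proj(p,C+R@[.04,.04,.01])[0].astype(int); S=8
    x0,y0=x-25,y-37; W=cv2.resize(I[y0:y0+75,x0:x0+50],None,fx=S,fy=S,interpolation=2)
    def poly(q,col):
        u=((proj(p,C+np.array(q)@R.T)-[x0,y0]+.5)*S).astype(int); cv2.polylines(W,[u],True,col,1)
    poly([[.096,.071,.004],[.021,.071,.004],[.021,-.004,.004],[.096,-.004,.004]],(0,0,255))
    poly([[.1,.075,.035],[-.1,.075,.035],[-.1,-.075,.035],[.1,-.075,.035]],(255,255,255))
    t=np.linspace(0,6.28,40)
    for a,b in c:
        poly(np.c_[a/1e3+.013*np.cos(t),b/1e3+.013*np.sin(t),t*0+.022],(255,0,0))
    L.append(W)
cv2.imwrite(f"pics/{sys.argv[1]}.png",np.hstack(L)[:,:,::-1])
E
python3 f.py w2 83,58 57,58 31,58 83,32
```

```text
(no output)
```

View pics/w2.png

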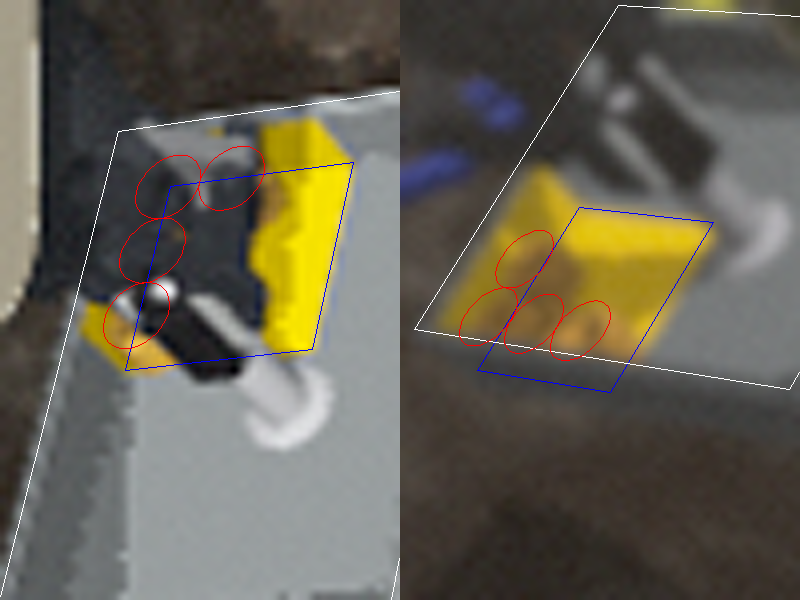

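Request:
move_arm --pt "-2 2 0 0 0 0 -1" --pt "-5 4 0 0 0 0 -1" --pt "-8 6 0 0 0 0 -1" --pt "-8 6 0 0 0 0 -1" --pt "-8 6 0 0 0 0 -1"

```text
time_s: 13.15
position: [0.4209, 0.0556, 0.3003]
tool_rot: [[-0.846, -0.029, -0.532], [0.153, 0.943, -0.294], [0.51, -0.331, -0.794]]
ft_force: [-0.4, -0.9, -4.7]
grip_width: 0.0186
gripper_force: 99.0
```

Request:
move_arm --pt "0 0 0 0 0 0 -1" --pt "0 0 0 0 0 0 -1" --pt "2 -1 0 0 0 0 -1" --pt "5 -3 0 0 0 0 -1" --pt "5 -3 0 0 0 0 -1"

```text
time_s: 13.65
position: [0.4203, 0.0567, 0.3005]
tool_rot: [[-0.873, -0.075, -0.482], [0.133, 0.914, -0.383], [0.469, -0.399, -0.788]]
ft_force: [0.3, 0.2, -6.0]
grip_width: 0.0189
gripper_force: 99.1
```

```bash
cat > g.py <<'E'
from h import *
np.set_printoptions(precision=1,suppress=True)
o=env.observe(); P=np.array(o["position"]); T=np.array(o["tool_rot"])
R=np.c_[-T[:,0],T[:,1],-T[:,2]]; C=P-R@[0,0,.0515]
print(o["time_s"],np.degrees(np.arccos(R[2])))
for n in("top","scene"):
    p=env.get_image(n); K,d,Rc,t=cam(p); c=-Rc.T@t; print(n,"cam",c)
    def loc(px,z):
        u=cv2.undistortPoints(np.array([[px]],float),K,d)[0,0]; v=R.T@(Rc.T@np.r_[u,1]); q=R.T@(c-C); return (q+v*(z-q[2])/v[2])*1e3
    for k,z in (("bushing_1",.013),("tote_grip",.065),("yellow_corner",.004)):
        for q in env.tip_of(k,p): print(k,round(q["conf"],2),np.array(q["pixel"]),loc(q["pixel"],z)[:2])
    for q in env.outline_of("bushing_1",p): print("mask",round(q["conf"],2),np.array(q["bbox"]),loc(q["bbox"][:2],.013)[:2])
E
python3 g.py; python3 f.py w3 83,58 57,58 31,58 83,32
```

```text
13.65 [118.  113.5  38. ]
top cam [ 0.3 -0.1  1.6]
bushing_1 0.48 [241.  252.1] [24.4 52.6]
tote_grip 0.58 [248.1 246.4] [ 3.9 -1.3]
mask 0.49 [239.9 250.2   9.4   5. ] [31.1 57.9]
scene cam [-0.3  1.   1.2]
bushing_1 0.55 [317.3 207.3] [30.9 65.6]
bushing_1 0.49 [307.8 195.3] [109.8  27.2]
bushing_1 0.37 [312.2 203.8] [63.3 55.7]
tote_grip 0.59 [327.9 175.9] [-4.4 -7.5]
yellow_corner 0.97 [304.8 205. ] [107.4  56.7]
yellow_corner 0.42 [332.  173.3] [ 81.8 -67.5]
mask 0.43 [313.9 196.7  10.   10.5] [77.4 30.2]
```

View pics/w3.png

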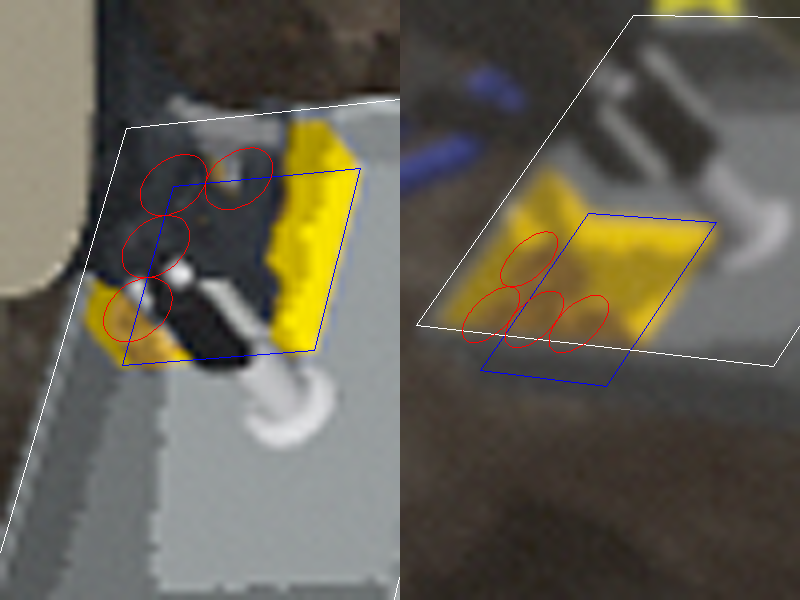

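The last bushing measures about x 31, y 58 mm (limit 18). The row along the wall is tight and a second bushing sits on the x wall, so all four are in the patch and steady. Letting it settle briefly, then handing in.

Request:
move_arm --pt "0 0 0 0 0 0 -1" --pt "0 0 0 0 0 0 -1" --pt "0 0 0 0 0 0 -1" --pt "0 0 0 0 0 0 -1" --pt "0 0 0 0 0 0 -1"

```text
time_s: 14.75
position: [0.4208, 0.0558, 0.3003]
tool_rot: [[-0.873, -0.073, -0.483], [0.135, 0.914, -0.382], [0.469, -0.399, -0.788]]
ft_force: [-0.1, -0.3, -5.3]
grip_width: 0.0188
gripper_force: 99.1
```

```bash
python3 g.py && python3 -c "
from rig import env
print(env.close_job())"
```

```text
14.75 [118.  113.5  38. ]
top cam [ 0.3 -0.1  1.6]
bushing_1 0.38 [238.8 252.1] [24.4 60.6]
tote_grip 0.83 [248.8 245.8] [ 5.1 -2. ]
yellow_corner 0.21 [242.6 247.9] [43.9 58.5]
mask 0.5 [240.7 252.2   6.2   6.7] [23.6 54.3]
scene cam [-0.3  1.   1.2]
bushing_1 0.65 [309.6 193. ] [108.7  18.9]
bushing_1 0.55 [319.7 207.7] [19.  66.6]
bushing_1 0.5 [313.9 204.1] [54.6 56.7]
tote_grip 0.93 [328.6 176.9] [-10.6  -3.5]
yellow_corner 0.84 [304.6 206.6] [103.   63.1]
mask 0.59 [422.5 151.9  48.8  58.3] [-231.2 -139.3]
mask 0.4 [313.5 197.6  10.7  12.6] [76.2 34.2]
the job is handed in; nothing more can be done
None
```

I handed the job in at 14.75 s with the tote held still in the air, tilted 38° and yellow corner lowest. By the camera readings all four bushings are in the yellow corner, but `close_job` gave no verdict. I could not see all four clearly. The corner one was hidden behind the gripper, and the last bushing along the wall read x 19–31 mm against the 18 mm limit.

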